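Hang a face-shield headframe on the drying rail

TASK

Hang the face-shield headframe over the outer half of the drying rail's bar, its legs down on either side, and let go so that it hangs freely. Then, still hanging, slide it along the bar until it is right up against the collar, so that the outer part is free for the next one. Be gentle with the rail, and leave the two standing sample tubes standing where they are.

Things in the scene. Friction and masses are not known exactly. Their poses are not given: they have to be found in the camera images.
- tab (a point): Grip point in the tab on top of the headframe, 145 mm above the desk at the start. The tab is a block 18 (x) x 24 (y) mm that stands 43 mm up from the band, ending 13 mm above this point; take it from above across its 24 mm. Axes as the headframe's. The inner face of the arch, which is to rest on the bar, is 36 mm below this point.
- headframe: White face-shield headband, no visor, 0.08 to 0.17 kg: an upright arch standing on its two legs. Origin on the desk midway between the feet; z up through the tab, y from leg to leg, x along its depth. Half ring of mid-radius 70 mm centred 42 mm above the origin, band 6 mm thick and 28 mm deep, two straight legs 42 mm long; feet 44 mm deep; 162 mm wide over the side knobs. The same from both faces.
- rail_stand: Rail: base plate 120x150x12 mm fixed on the desk, column 22 mm thick. Origin on the column's axis at desk level, z up. A level round bar 12 mm thick runs from the column toward -x to a 22 mm ball 240 mm out. Its height differs each time and is not reported: top of bar 135 to 180 mm above the desk, to be found by sight or touch. It is springy: about 1 mm per 1 to 1.5 N, 150 mm out.
- column_top (a point): Top of the column, 215 mm above the desk; axes as rail_stand. The bar's black clamp (36 mm wide) is on the column below it. On the bar sits a black buffer collar 40 mm across, its outer face 50 mm from the column's axis; it is sprung, yields 1 mm per 1.2 N and comes back. With the frame hung tab up, its band just touching the collar, the tab point is 64 mm from the axis, 42 mm above the bar's axis.
- tube_a: Standing sample tube with a red cap, 24 x 24 x 105 mm, loose; origin under its foot, z up. Must stay standing.
- tube_b: Another standing sample tube like tube_a. Must stay standing.
Things that resemble listed ones, but are neither listed nor needed, are in the scene too. Leave any green or pink look-alike of the tube_b alone.

How it is judged:
By the outcome, as a careful person would: the job done as asked, in the order asked, and still so for the second after the job is handed in, with the robot touching nothing.
It also fails if it takes over 69 s, if anything falls off the work surface, if the arm or the gripper's body presses on something with over 40 N, if the wrist force passes 120 N, or if a joint passes its speed limit or range.

ROBOT

A 6-joint arm with a two-finger parallel gripper is mounted at the origin on a cart in front of the work surface, level with it; the furniture and walls round the work are solid. World frame = base frame: x ahead of the robot, y to its left, z up, the work surface at z = 0. Lengths are in mm, angles in rad, forces in N, time in s.
With the tool pointing down it reaches from about 300 to 775 mm from the base axis. Payload 14.6 kg.
Tool frame: the origin (TCP) lies at the very end of the fingers, on their centre line; the grasp point (between the pads) lies 19 mm behind it; z points along the fingers, y is the line along which they close (so a half turn about z gives the same grasp; the last joint's range is limited). The gripper opens to 94 mm and grips with 3 to 60 N. Pads are 16 mm wide; open, the fingers measure 119 mm over their backs; the gripper's body (75 mm by 177 mm) begins 78 mm behind the grasp point.
Start: joints at [-1.236, 0.3, 1.521, -0, 1.321, -0.067], TCP at [215.084, -506.19, 205.446] pointing down, gripper open.
Joint ranges: [-3.03, 3.03], [-0.79, 2.21], [0.23, 2.52], [-1.04, 4.18], [0, 3.07], [-2.55, 2.55]. Speed limits (rad/s): [2.22, 2.22, 2.57, 3.14, 3.14, 3.14].

INTERFACE

Orientations are given as [roll, pitch, yaw] about the fixed x, y, z axes, in that order (R = Rz(yaw) Ry(pitch) Rx(roll)).
In Python, from cell import manip, eyes, ticket gives the robot as it stands. The module is installed in compiled form; this text tells all that it offers.
- The arm moves only by the tool arm_command, never from a script. Its argument "plan" is a list of rows, each a list of 5 numbers: the opening, from -1 (shut) to 1 (fully open), then the shift along the tool's x, y, z in m, then the turn about the tool's z in rad. In form: [[jaw, dx, dy, dz, roll], ...]. A call has 1 to 20 rows; each row shifts and turns the commanded pose from where the row before left it, along the tool's axes as they then stand; what a row does not reach is not made up. A row lasts 1/8 s, in which the tool goes at most 62.5 mm and 10.7 degrees, less where a joint would pass 70% of its speed; a pose out of reach is approached as far as the arm can. A call is refused whole if a number of a shift passes 0.0625 or a number of a turn 0.188, either way. A call with a gripper value outside its range is refused whole. The fingers move at their own pace and stop on an object; "newtons" is the grip in N (left out, the last holds). Time passes only in rows, so rows that do not move let the fingers close. It gives the time, the measured TCP pose, the force, the opening and the grip force at its end, in the units of the state.
- manip.read_state(): the state, without advancing time (a new reading comes with each control period).
- eyes.camera(name): name is "scene" or "top" or "wrist"; returns a dict with "img" (400x640x3 uint8, blue, green, red), "z_map" (400x640 float32, mm along the optical axis (not along the pixel's ray), 0 where there is no reading), "fx", "fy", "cx", "cy" (pixels), "dist" ([k1, k2, p1, p2, k3] as OpenCV has them; the pictures are not rectified), "eye" and "orientation" of the camera in the world. Camera axes: x right, y down, z forward; pixel columns grow to the right and rows downward; lengths in mm; the calibration is good to about 2 mm. A picture is of the moment at which its call begins.
- ticket.sign_off(): hands the job in; it is judged then, once.
The state is a dict: "clock": time; "joints": joint angles; "qd": joint speeds; "effort": joint torques, N m; "eef_pos": TCP position; "eef_rot": TCP orientation; "wrist_force": force on the tool from outside, world axes, zero at the start; "moment": the same for the moment, N m; "finger_gap": finger opening in mm; "finger_force": force on a finger pad.
Only numpy, scipy, OpenCV 4.12 (cv2) and the standard library are available. Lean on these libraries where they do the work, as an engineer would, in place of code of your own. Each camera call takes 0.05 s, during which the arm holds its last target. There are 200 camera calls.

## Working session

There is one attempt and no reset: what is moved stays moved. The work goes in short steps, Python scripts to look and compute and a tool call to move; the robot and the scene stay as the last step left them, time stands still between calls to the robot, and variables do not carry over. Pictures are saved under pics/ and viewed, at most 10 in all, crops included, and the job is handed in when it is done.

Besides the shell and the picture viewer there is one more tool, called after "Call:" as name(argument=value, ...), one argument or row to a line, values as JSON. arm_command: Moves the arm, as the interface text tells. Its arguments: {"type":"object","properties":{"plan":{"type":"array"},"newtons":{"type":"number"}},"required":["plan"]}

```bash
mkdir -p pics; cat > h.py <<'E'
import numpy as np, cv2
from cell import manip, eyes, ticket
from scipy.spatial.transform import Rotation as R
def cam(n):
    c=eyes.camera(n); o=np.array(c["orientation"],float)
    c["R"]=o if o.shape==(3,3) else (R.from_euler("xyz",o).as_matrix() if o.size==3 else R.from_quat(o).as_matrix())
    c["K"]=np.array([[c["fx"],0,c["cx"]],[0,c["fy"],c["cy"]],[0,0,1.]]); c["d"]=np.array(c["dist"],float); c["e"]=np.array(c["eye"],float)
    return c
def rays(c,px):
    u=cv2.undistortPoints(np.array(px,float).reshape(-1,1,2),c["K"],c["d"]).reshape(-1,2)
    return np.c_[u,np.ones(len(u))]@c["R"].T
def plane(c,px,z):
    r=rays(c,px); return c["e"]+r*((z-c["e"][2])/r[:,2])[:,None]
def cloud(c):
    v,u=np.mgrid[:400,:640]; r=rays(c,np.c_[u.ravel(),v.ravel()])
    return (c["e"]+r*c["z_map"].reshape(-1,1)).reshape(400,640,3)
def proj(c,p):
    q=(np.array(p,float).reshape(-1,3)-c["e"])@c["R"]
    return cv2.projectPoints(q,np.zeros(3),np.zeros(3),c["K"],c["d"])[0].reshape(-1,2)
E
python3 - <<'E'
from h import *
s=manip.read_state(); print(s)
for n in("scene","top"):
    c=cam(n); cv2.imwrite(f"pics/{n}0.png",c["img"]); print(n,c["orientation"],c["e"],c["fx"],(c["z_map"]>0).mean())
    P=cloud(c); np.save(f"{n}.npy",P)
E
```

```text
{'clock': 0.0, 'joints': array([-1.23559344e+00,  3.00474965e-01,  1.52155539e+00, -2.43997526e-05,
        1.32069282e+00, -6.65968114e-02]), 'qd': array([-0.00109422, -0.00051258, -0.00054113, -0.00082861,  0.00065656,
        0.00016283]), 'effort': array([-2.36670840e-04, -5.31808877e+01, -3.52735412e+01,  7.08030956e-02,
        2.44483317e-02, -9.98908945e-05]), 'eef_pos': array([ 215.00172627, -505.96275417,  204.89507407]), 'eef_rot': array([-3.14046306e+00, -5.16525338e-05,  4.01805724e-01]), 'wrist_force': array([-0.63071703, -0.40130307,  0.24640083]), 'moment': array([-0.00104966,  0.01823472,  0.01509477]), 'finger_force': 0.0, 'finger_gap': 94.22760200705375}
scene [-2.05608941 -0.02266451  1.12082065] [1445.11711962 -261.81363468  665.29546871] 520.060957842212 0.97512890625
top [-2.94969156  0.00618829 -1.57203227] [ 405.68448394  144.11598337 1101.69409954] 420.75789002098145 0.99590625
```

View pics/scene0.png

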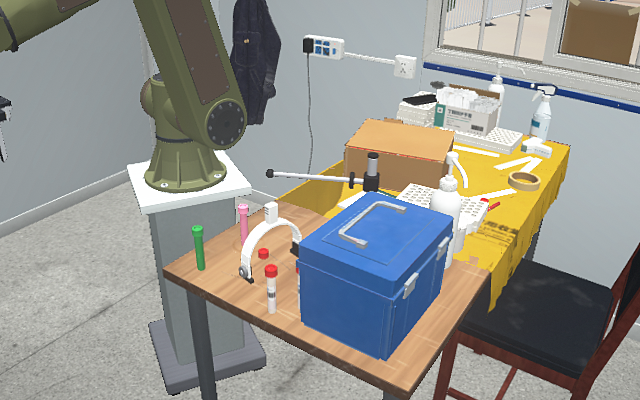

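View pics/top0.png

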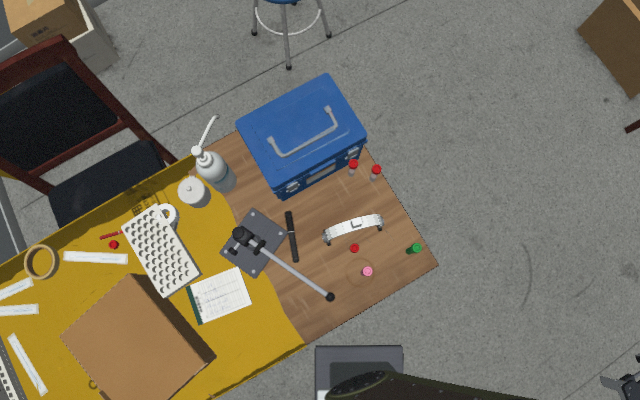

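The top view shows the headframe at (353,229) and its tab at (356,224). The red-capped tubes are at (353,164) and (376,170). Look-alikes are green at (416,248), pink at (367,271) and a loose red cap at (354,248). The rail column is at (240,234) and its ball at (330,297).

```bash
python3 - <<'E'
from h import *
c=cam("top"); P=cloud(c); im=c["img"]
for n,p in dict(tab=(356,224),redA=(353,164),redB=(376,170),green=(416,248),pink=(367,271),loosecap=(354,248),ball=(330,297),col=(239,232),barmid=(300,277),collar=(262,243),desk=(320,200),box=(300,115),pump=(213,165),black=(291,236),cream=(205,150)).items():
    w=P[p[1]-3:p[1]+4,p[0]-3:p[0]+4].reshape(-1,3); print(n,P[p[1],p[0]].round(),w[:,2].min().round(),w[:,2].max().round())
x,y,z=P[...,0],P[...,1],P[...,2]
# headframe points
m=np.zeros(z.shape,bool); m[205:248,318:390]=1; m&=(im.min(2)>150)&(z>40)
q=P[m]; print("frame",len(q),q.min(0).round(),q.max(0).round())
t=q[q[:,2]>150]; print("tabtop",len(t),t.mean(0).round(1))
r=cv2.minAreaRect(t[:,:2].astype(np.float32)); print(r)
r=cv2.minAreaRect(q[:,:2].astype(np.float32)); print(r)
# bar
m=np.zeros(z.shape,bool); m[205:310,225:345]=1; m&=(z>110)
q=P[m]; 
for a,b in((110,125),(125,140),(140,155),(155,170),(170,185),(185,230)):
    k=q[(q[:,2]>a)&(q[:,2]<b)]; print(a,b,len(k),k.mean(0).round(1) if len(k) else "")
np.save("rail.npy",q)
b=im[150:320,210:450]; cv2.imwrite("pics/crop1.png",cv2.resize(b,None,fx=3.3,fy=3.3,interpolation=cv2.INTER_CUBIC))
E
```

```text
tab [547.  70. 157.] 112.0 160.0
redA [705.  70. 100.] 90.0 108.0
redB [690.  13.  97.] -0.0 108.0
green [497. -78.  97.] 97.0 107.0
pink [443.  42. 102.] 98.0 110.0
loosecap [506.  65.  10.] 4.0 20.0
ball [384. 130. 153.] 146.0 156.0
col [522. 325. 211.] 211.0 218.0
barmid [428. 197. 150.] -4.0 153.0
collar [503. 282. 161.] 11.0 164.0
desk [635. 153.   0.] -5.0 6.0
box [798. 198. 188.] 183.0 190.0
pump [681. 398. 179.] 174.0 204.0
black [536. 228.  18.] -2.0 1102.0
cream [777. 471.   3.] -761.0 1102.0
frame 621 [406.  -1.  52.] [ 584.  144. 1102.]
tabtop 82 [546.3  72.7 203.5]
((488.2930908203125, 108.88264465332031), (24.965045928955078, 177.8735809326172), 58.91185760498047)
((518.93408203125, 100.92514038085938), (92.78459930419922, 223.9524383544922), 46.61979293823242)
110 125 9 [550.5  97.5 111.6]
125 140 18 [499.4 295.9 135.1]
140 155 652 [448.  229.2 148.8]
155 170 221 [505.7 308.7 161.9]
170 185 16 [516.1 320.1 177. ]
185 230 131 [520.1 326.2 212.1]
```

View pics/crop1.png

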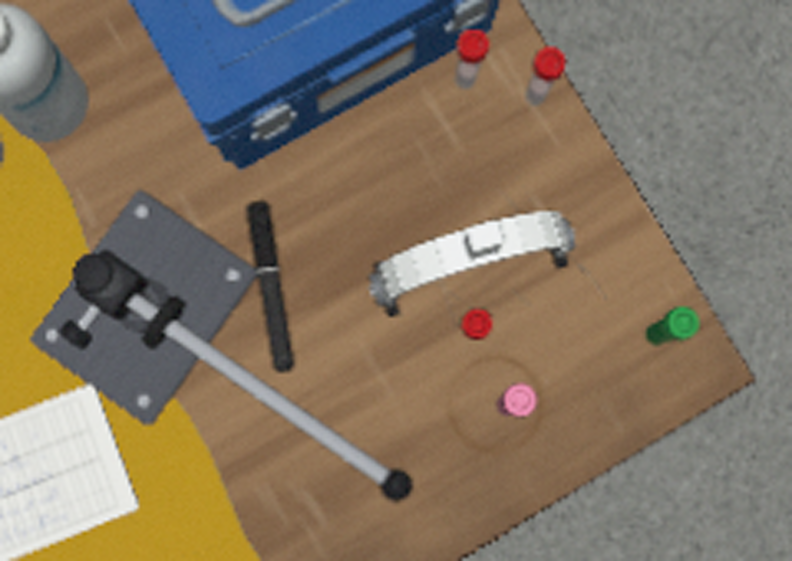

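Crop: the white arch with its tab is at full-image (356,222), and the choice is clear. The loose red cap and the pink and green tubes stay clear of it. The bar runs from the ball (330,297) to the collar (259,247). I'll take the rail line and the frame's yaw next.

```bash
python3 - <<'E'
from h import *
c=cam("top"); P=cloud(c); s=cam("scene"); S=cloud(s)
f=lambda x,y:(210+x/3.3-.35,150+y/3.3-.35)
print("tab top", plane(c,[f(484,234)],158).round(1), plane(c,[f(480,240)],158).round(1))
kn=plane(c,[f(383,283),f(566,233)],42); ft=plane(c,[f(392,308),f(562,258)],5)
for k in(kn,ft):
    d=k[1]-k[0]; print(k.round(1),"len",np.linalg.norm(d).round(1),"mid",k.mean(0).round(1),"xyaw",np.arctan2(d[0],-d[1]).round(3))
m=(P[...,2]>140)&(P[...,2]<160); m[:242]=0; m[:,:264]=0;m[:,345:]=0;m[304:]=0
q=P[m]; g=cv2.fitLine(q[:,:2].astype(np.float32),cv2.DIST_HUBER,0,.01,.01).ravel(); print("bar top",len(q),g,np.median(q[:,2]),"yaw",np.arctan2(g[1],g[0]))
d=abs((q[:,0]-g[2])*g[1]-(q[:,1]-g[3])*g[0]); print("bar near centre z",np.percentile(q[d<2.5][:,2],[10,50,90]).round(1))
# pixel centreline, cast at bar axis height
v,u=np.nonzero(m)
l=cv2.fitLine(np.c_[u,v].astype(np.float32),cv2.DIST_HUBER,0,.01,.01).ravel(); print("px line",l)
a=[(l[2]+t*l[0],l[3]+t*l[1]) for t in(-25,25)]; w=plane(c,a,146); print(w.round(1),np.arctan2(*(w[1]-w[0])[[1,0]]))
print("ball cast",plane(c,[f(397,485)],146).round(1))
print("coltop cast",plane(c,[f(95,272)],215).round(1))
# scene ray vs bar line: height
for px in((300,177),(320,179),(335,180)):
    print("scene bar",S[px[1],px[0]].round(1), S[px[1]-2:px[1]+3,px[0],2].round(0))
k=(S[...,2]>125)&(S[...,2]<185); k[:165]=0;k[190:]=0;k[:,:278]=0;k[:,345:]=0
qs=S[k]; e=abs((qs[:,0]-g[2])*g[1]-(qs[:,1]-g[3])*g[0]); qs=qs[e<15]; print(len(qs),np.percentile(qs[:,2],[5,50,95]).round(1))
E
```

```text
tab top [[554.3  69.4 158. ]] [[550.2  72.2 158. ]]
[[534.7 138.3  42. ]
 [573.2  -3.4  42. ]] len 146.8 mid [554.   67.5  42. ] xyaw 0.265
[[519.3 131.1   5. ]
 [558.8  -4.8   5. ]] len 141.5 mid [539.1  63.2   5. ] xyaw 0.283
bar top 489 [  0.58158344   0.81348675 432.04703    199.58745   ] 148.787541792129 yaw 0.9501225
bar near centre z [147.1 149.6 152.5]
px line [  0.80965906   0.58690053 299.05768    275.33777   ]
[[464.6 245.3 146. ]
 [399.1 153.6 146. ]] -2.191634199039786
ball cast [[384.4 129.9 146. ]]
coltop cast [[520.9 325.4 215. ]]
scene bar [438.2 185.4 145.5] [ 148.  146.  146.  139. -523.]
scene bar [462.3 225.7 143.4] [147. 146. 143.   2.   6.]
scene bar [480.4 255.8 143.2] [150. 146. 143. 143.   4.]
340 [140.7 146.8 150.9]
```

Call:
arm_command(
  plan=[
    [1,0,0,-0.02,0.127],
    [1,0.04,-0.0386,-0.004,0],
    [1,0.04,-0.0386,-0.004,0],
    [1,0.04,-0.0386,-0.004,0],
    [1,0.04,-0.0386,-0.004,0],
    [1,0.04,-0.0386,-0.004,0],
    [1,0.04,-0.0386,-0.004,0],
    [1,0.04,-0.0386,-0.004,0],
    [1,0.04,-0.0386,-0.004,0],
    [1,0.04,-0.0386,-0.004,0],
    [1,0.04,-0.0386,-0.004,0],
    [1,0.04,-0.0386,-0.004,0],
    [1,0.04,-0.0386,-0.004,0],
    [1,0,0,0,0],
    [1,0,0,0,0],
  ],
  newtons=20,
)

```text
clock: 2.12
eef_pos: [551.1, 69.6, 273.1]
eef_rot: [-3.142, 0.001, 0.275]
wrist_force: [-0.1, 0.0, 0.7]
finger_gap: 94.1
finger_force: 0.0
```

```bash
python3 - <<'E'
from h import *
s=manip.read_state(); print(s["clock"],s["eef_pos"],s["eef_rot"],s["joints"],s["wrist_force"])
c=cam("wrist"); P=cloud(c); cv2.imwrite("pics/w1.png",c["img"]); print(c["e"],c["orientation"])
z=P[...,2]; m=(z>150)&(z<165)&(c["img"].min(2)>120)
q=P[m]; print(len(q))
n,lab,st,ce=cv2.connectedComponentsWithStats(m.astype(np.uint8))
for i in range(1,n):
    if st[i,4]>50:
        q=P[lab==i]; print(st[i],ce[i],q.mean(0).round(1),np.median(q[:,2]),cv2.minAreaRect(q[:,:2].astype(np.float32)))
E
```

```text
2.125 [551.11090928  69.62045481 273.11319197] [-3.14157872e+00  7.20882791e-04  2.75120476e-01] [ 5.97949801e-02  2.70758137e-01  1.40191184e+00 -1.41139671e-04
  1.46962989e+00  1.35548514e+00] [-0.0743401   0.01007713  0.72412185]
[629.20422116  92.11980734 453.38853234] [ 2.85590084e+00  9.19032258e-04 -1.29601482e+00]
1426
[ 6  0 19  9 67] [15.17910448  3.05970149] [657.5 406.8 160.6] 161.52385564785152 ((657.3848876953125, 405.92108154296875), (4.102313041687012, 21.641315460205078), 13.986523628234863)
[355  18  24  10  91] [366.54945055  22.53846154] [722.1  74.2 163.5] 163.7231423935982 ((721.1602172851562, 73.90521240234375), (6.31542444229126, 20.838361740112305), 29.632888793945312)
[188  66  21  10  65] [197.8         70.12307692] [640.2 216.9 163.7] 163.98270728818466 ((639.6213989257812, 216.40611267089844), (5.303638935089111, 20.27176284790039), 29.99700355529785)
[100 168  18  20 120] [107.75833333 176.16666667] [506.3 303.5 151.8] 151.31179610028212 ((505.7440185546875, 301.38555908203125), (25.35272979736328, 13.247650146484375), 71.46465301513672)
[312 184  23  18 385] [322.88571429 192.76103896] [554.4  68.  158.3] 158.81134785604917 ((553.7032470703125, 67.61885070800781), (17.81656265258789, 24.183012008666992), 16.59321403503418)
[122 189  83  82 603] [161.30016584 228.56716418] [459.5 236.5 151.1] 151.0025624488316 ((457.7359313964844, 233.47427368164062), (126.43817138671875, 10.300307273864746), 55.37265396118164)
```

View pics/w1.png

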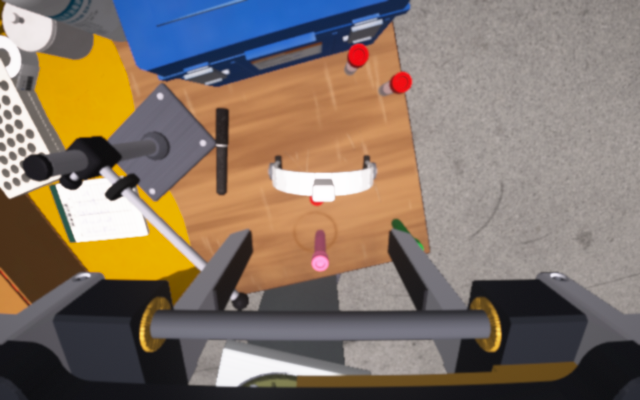

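The wrist view shows the tab at (323,192). It measures 18x24 mm at (553.7,67.6), z 158 and yaw 0.29, all as described. Descend and grip.

Call:
arm_command(
  plan=[
    [0.5,0.002,0.0026,0.03,-0.015],
    [0.3,0,0,0.04,0],
    [0.2,0,0,0.04,0],
    [0.2,0,0,0.025,0],
    [0.2,0,0,0.012,0],
    [0.2,0,0,0,0],
    [0.2,0,0,0,0],
    [-1,0,0,0,0],
    [-1,0,0,0,0],
    [-1,0,0,0,0],
    [-1,0,0,0,0],
    [-1,0,0,0,0],
    [-1,0,0,0,0],
  ],
  newtons=25,
)

```text
clock: 3.8
eef_pos: [554.1, 67.9, 126.5]
eef_rot: [3.142, -0.0, 0.29]
wrist_force: [-0.2, 0.2, 0.3]
finger_gap: 23.8
finger_force: 25.0
```

Call:
arm_command(
  plan=[
    [-1,0,0,-0.01,0],
    [-1,0,0,-0.03,0],
    [-1,0,0,-0.04,0],
    [-1,0,0,-0.04,0],
    [-1,0,0,-0.04,0],
    [-1,0,0,-0.03,-0.045],
    [-1,0,0,0,-0.1],
    [-1,0,0,0,-0.13],
    [-1,0,0,0,-0.13],
    [-1,0,0,0,-0.13],
    [-1,0,0,0,-0.13],
    [-1,0.0026,-0.0257,0,0],
    [-1,0.0027,-0.03,0,0],
    [-1,0.0027,-0.03,0,0],
    [-1,0.0027,-0.03,0,0],
    [-1,0.0027,-0.03,0,0],
    [-1,0.0027,-0.03,0,0],
    [-1,0,0,0,0],
    [-1,0,0,0,0],
    [-1,0,0,0,0],
  ],
)

```text
clock: 6.3
eef_pos: [420.4, 182.1, 316.4]
eef_rot: [-3.142, 0.0, 0.954]
wrist_force: [-1.1, -0.2, -0.9]
finger_gap: 24.0
finger_force: 25.0
```

```bash
python3 - <<'E'
from h import *
s=manip.read_state(); print(s["clock"],s["eef_pos"],s["eef_rot"],s["wrist_force"],s["moment"])
c=cam("wrist"); cv2.imwrite("pics/w2.png",c["img"]); P=cloud(c)
m=(P[...,2]>135)&(P[...,2]<165); d=np.array([.5775,.8164])
t=(P[...,:2]-[420,182.6]); a=t@d; b=t@np.array([d[1],-d[0]])
k=m&(abs(b)<15)&(abs(a)<150)
for lo in range(-70,110,10):
    j=k&(a>lo)&(a<lo+10)
    if j.sum()>15: print(lo,j.sum(),"lat",((b[j].min()+b[j].max())/2).round(1),np.median(b[j]).round(1),"z95",np.percentile(P[j][:,2],[50,90]).round(1))
E
```

```text
6.3 [420.3699636  182.09919723 316.42604314] [-3.14151456e+00  1.97477246e-04  9.53992731e-01] [-1.06605884 -0.155198   -0.9215316 ] [ 0.0003644  -0.06122737  0.01416355]
-40 53 lat 0.7 0.7 z95 [150.1 151.7]
-30 67 lat 0.7 0.7 z95 [150.1 151.5]
-20 69 lat 0.7 0.7 z95 [150.3 151.7]
-10 71 lat 0.1 0.7 z95 [149.9 151.3]
0 76 lat 0.0 0.1 z95 [150.1 151.3]
10 80 lat 0.0 -0.6 z95 [150.  151.7]
20 80 lat 0.1 0.7 z95 [150.1 151.3]
30 85 lat 0.1 -0.5 z95 [150.2 151.6]
40 79 lat 0.1 0.7 z95 [150.3 151.6]
50 80 lat 0.1 0.1 z95 [150.3 151.7]
60 88 lat 0.1 0.1 z95 [150.3 151.7]
70 92 lat -0.5 -0.5 z95 [150.2 152. ]
80 82 lat -0.5 -0.5 z95 [150.3 151.7]
90 90 lat -1.1 -1.0 z95 [150.2 151.7]
100 90 lat -1.0 -1.0 z95 [150.1 151.6]
```

View pics/w2.png

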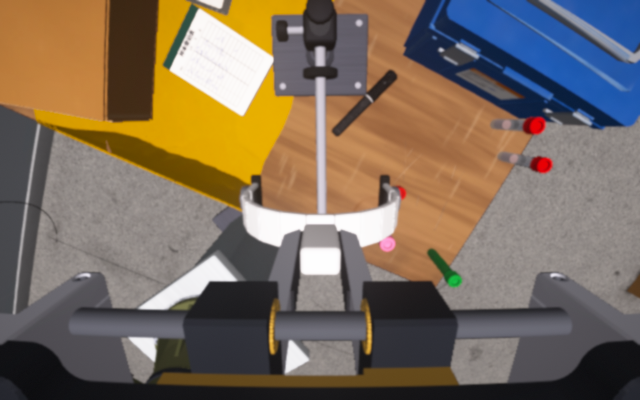

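The wrist view shows the bar running up the middle (320,60–210) right under the arch, between the legs, within 1 mm. Lower to just above contact.

Call:
arm_command(
  plan=[
    [-1,0,0,0.02,-0.01],
    [-1,0,0,0.03,0],
    [-1,0,0,0.03,0],
    [-1,0,0,0.03,0],
    [-1,0,0,0.02,0],
    [-1,0,0,0.01,0],
    [-1,0,0,0.003,0],
    [-1,0,0,0,0],
    [-1,0,0,0,0],
    [-1,0,0,0,0],
  ],
)

```text
clock: 7.6
eef_pos: [420.1, 182.6, 173.8]
eef_rot: [3.141, -0.001, 0.965]
wrist_force: [0.5, -0.1, 0.4]
finger_gap: 24.1
finger_force: 25.0
```

Call:
arm_command(
  plan=[
    [-1,0,0,0.002,0],
    [-1,0,0,0.001,0],
    [-1,0,0,0,0],
    [-1,0,0,0,0],
  ],
)

```text
clock: 8.1
eef_pos: [419.9, 182.6, 170.4]
eef_rot: [-3.142, 0.0, 0.965]
wrist_force: [0.1, -1.2, -1.3]
finger_gap: 23.6
finger_force: 25.0
```

Call:
arm_command(
  plan=[
    [-1,0,0,0.001,0],
    [-1,0,0,0.001,0],
    [-1,0,0,0,0],
    [-1,0,0,0,0],
  ],
)

```text
clock: 8.6
eef_pos: [419.9, 182.6, 168.5]
eef_rot: [-3.142, 0.0, 0.965]
wrist_force: [0.0, 0.3, -0.9]
finger_gap: 23.9
finger_force: 25.0
```

Call:
arm_command(
  plan=[
    [-1,0,0,0.001,0],
    [-1,0,0,0,0],
    [-1,0,0,0,0],
  ],
)

```text
clock: 8.98
eef_pos: [419.9, 182.6, 167.4]
eef_rot: [-3.142, 0.0, 0.965]
wrist_force: [-1.0, -0.2, -1.0]
finger_gap: 24.1
finger_force: 25.0
```

Call:
arm_command(
  plan=[
    [-1,0,0,0.001,0],
    [-1,0,0,0,0],
    [-1,0,0,0,0],
  ],
)

```text
clock: 9.35
eef_pos: [419.9, 182.6, 166.5]
eef_rot: [3.142, -0.0, 0.965]
wrist_force: [-0.6, 0.4, 0.4]
finger_gap: 23.6
finger_force: 25.0
```

```bash
python3 - <<'E'
from h import *
f=[]
for i in range(6):
    cam("wrist"); f.append(manip.read_state()["wrist_force"])
print(np.mean(f,0).round(2),np.std(f,0).round(2),manip.read_state()["eef_pos"])
E
```

```text
[-0.06  0.29 -0.32] [0.26 0.43 0.3 ] [419.92784899 182.55787206 166.46789151]
```

Call:
arm_command(
  plan=[
    [-1,0,0,0.001,0],
    [-1,0,0,0,0],
    [-1,0,0,0,0],
  ],
)

```text
clock: 10.02
eef_pos: [420.0, 182.6, 165.5]
eef_rot: [3.142, -0.0, 0.965]
wrist_force: [0.4, -0.3, 1.1]
finger_gap: 23.7
finger_force: 25.0
```

```bash
python3 - <<'E'
from h import *
f=[]
for i in range(8):
    cam("top"); f.append(manip.read_state()["wrist_force"])
print(np.mean(f,0).round(2),np.std(f,0).round(2),manip.read_state()["eef_pos"])
E
```

```text
[-0.33 -0.05  0.68] [0.64 0.7  0.39] [419.9353918  182.55291442 165.44794638]
```

Contact force is about 1 N net. Let go, back off, and look.

Call:
arm_command(
  plan=[
    [-0.3,0,0,0,0],
    [0,0,0,0,0],
    [0,0,0,0,0],
    [0,0,0,0,0],
    [0,0,0,-0.02,0],
    [0,0,0,-0.03,0],
    [0,0,0,-0.03,0],
    [0,0,0,0,0],
    [0,0,0,0,0],
    [0,0,0,0,0],
    [0,0,0,0,0],
    [0,0,0,0,0],
    [0,0,0,0,0],
    [0,0,0,0,0],
  ],
)

```text
clock: 12.18
eef_pos: [419.9, 182.6, 245.4]
eef_rot: [-3.142, 0.0, 0.965]
wrist_force: [0.8, 0.9, 0.7]
finger_gap: 47.0
finger_force: 0.0
```

```bash
cat > look.py <<'E'
from h import *
import sys
n=sys.argv[1]
s=manip.read_state(); print(s["clock"],s["eef_pos"].round(1),s["finger_gap"])
c=cam("wrist"); P=cloud(c)
z=P[...,2]; d=np.array([np.cos(.963),np.sin(.963)]); nn=np.array([d[1],-d[0]])
m=(z>190)&(z<206)&(c["img"].min(2)>120)
k,lab,st,ce=cv2.connectedComponentsWithStats(m.astype(np.uint8))
for i in range(1,k):
    if st[i,4]>80:
        q=P[lab==i]; r=cv2.minAreaRect(q[:,:2].astype(np.float32)); t=np.array(r[0])-[521,325.5]
        print(st[i],"med z",np.median(q[:,2]).round(1),r,"along",(t@d).round(1),"lat",(t@nn).round(1))
sc=cam("scene"); 
a=cv2.resize(sc["img"][130:330,160:420],None,fx=2,fy=2); b=cv2.resize(c["img"],None,fx=.5,fy=.5)
o=np.zeros((600,520,3),np.uint8); o[:400]=a; o[400:600,:320]=b; cv2.imwrite(f"pics/{n}.png",o)
E
python3 look.py l1
```

```text
12.175 [419.9 182.6 245.4] 46.99016869387054
[303 204  29  23 603] med z 198.1 ((417.0382385253906, 184.89212036132812), (18.374717712402344, 24.401811599731445), 55.45597839355469) along -174.8 lat -5.0
```

View pics/l1.png

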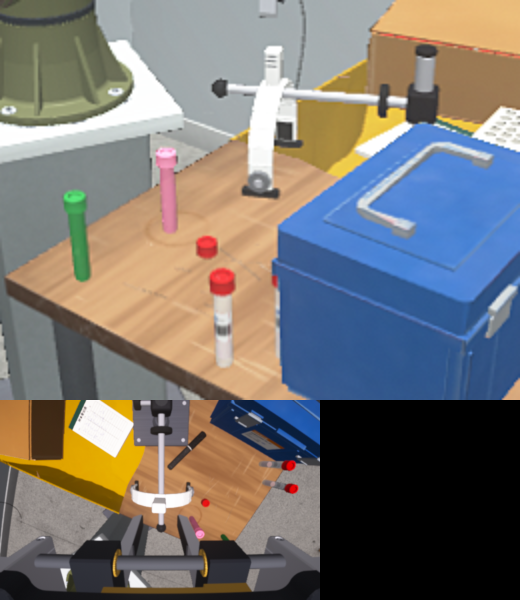

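The frame hangs freely, straddling the bar at (273,95) in the crop, 175 mm out and leaning slightly. All tubes are standing. I'll check that the lean has settled and regrip lightly.

Call:
arm_command(
  plan=[
    [0,0,0,0,0],
    [0,0,0,0,0],
    [0,0,0,0,0],
    [0,0,0,0,0],
    [0,0,0,0,0],
  ],
)

```text
clock: 12.9
eef_pos: [419.9, 182.6, 245.5]
eef_rot: [3.142, -0.0, 0.965]
wrist_force: [-0.1, -0.2, 0.4]
finger_gap: 47.0
finger_force: 0.0
```

```bash
python3 look.py l2; python3 look.py l3; python3 look.py l4;  python3 look.py l5
```

```text
12.9 [419.9 182.6 245.5] 46.987124936590256
[303 205  29  22 601] med z 198.2 ((416.9549865722656, 184.79098510742188), (17.97633934020996, 24.386470794677734), 55.55094909667969) along -174.9 lat -5.1
13.0 [419.9 182.6 245.4] 46.98991981756022
[303 204  29  23 602] med z 198.2 ((416.9814453125, 184.80059814453125), (18.36042022705078, 24.355735778808594), 55.551273345947266) along -174.9 lat -5.0
13.1 [419.9 182.6 245.4] 46.77138229330343
[303 205  29  22 601] med z 198.2 ((416.8825988769531, 184.65370178222656), (18.276710510253906, 24.384370803833008), 55.25053024291992) along -175.1 lat -5.0
13.2 [419.9 182.6 245.4] 46.71573651563054
[303 204  29  23 607] med z 198.2 ((416.9969482421875, 184.7987518310547), (17.998245239257812, 24.366819381713867), 54.90272903442383) along -174.9 lat -5.0
```

Call:
arm_command(
  plan=[
    [0,0,-0.0025,0.02,0],
    [0,0,0,0.03,0],
    [0,0,0,0.02,0],
    [0,0,0,0.009,0],
    [0,0,0,0,0],
    [0,0,0,0,0],
    [-0.4,0,0,0,0],
    [-1,0,0,0,0],
    [-1,0,0,0,0],
    [-1,0,0,0,0],
    [-1,0,0,0,0],
    [-1,0,0,0,0],
  ],
  newtons=5,
)

```text
clock: 14.8
eef_pos: [417.9, 184.0, 166.5]
eef_rot: [3.142, -0.0, 0.965]
wrist_force: [0.6, 0.2, 0.1]
finger_gap: 23.9
finger_force: 5.0
```

Call:
arm_command(
  plan=[
    [-1,0.002,0,0,0],
    [-1,0.004,0,0,0],
    [-1,0.004,0,0,0],
    [-1,0.004,0,0,0],
    [-1,0.004,0,0,0],
    [-1,0.002,0,0,0],
    [-1,0,0,0,0],
  ],
)

```text
clock: 15.68
eef_pos: [429.4, 200.6, 166.5]
eef_rot: [3.142, -0.0, 0.965]
wrist_force: [0.5, 0.2, 0.6]
finger_gap: 23.8
finger_force: 5.0
```

Call:
arm_command(
  plan=[
    [-1,0.003,0,0,0],
    [-1,0.005,0,-0.0001,0],
    [-1,0.005,0,-0.0001,0],
    [-1,0.005,0,-0.0001,0],
    [-1,0.005,0,-0.0001,0],
    [-1,0.005,0,-0.0001,0],
    [-1,0.005,0,0,0],
    [-1,0.005,0,0,0],
    [-1,0.002,0,0,0],
    [-1,0,0,0,0],
    [-1,0,0,0,0],
  ],
)

```text
clock: 17.05
eef_pos: [452.1, 233.4, 167.1]
eef_rot: [3.141, -0.0, 0.965]
wrist_force: [-0.4, 1.2, 0.2]
finger_gap: 23.8
finger_force: 5.0
```

Call:
arm_command(
  plan=[
    [-1,0.003,0,0,0],
    [-1,0.005,0,-0.0001,0],
    [-1,0.005,0,-0.0001,0],
    [-1,0.005,0,-0.0001,0],
    [-1,0.005,0,0,0],
    [-1,0.005,0,0,0],
    [-1,0.004,0,0,0],
    [-1,0.002,0,0,0],
    [-1,0,0,0,0],
    [-1,0,0,0,0],
  ],
)

```text
clock: 18.3
eef_pos: [471.5, 261.4, 167.3]
eef_rot: [3.141, -0.001, 0.965]
wrist_force: [1.0, 1.1, 0.6]
finger_gap: 24.0
finger_force: 5.0
```

```bash
python3 - <<'E'
from h import *
f=[]
for i in range(4):
    cam("wrist"); f.append(manip.read_state()["wrist_force"])
print(np.mean(f,0).round(2),manip.read_state()["eef_pos"])
E
python3 look.py l6
```

```text
[0.79 1.03 1.31] [471.44412104 261.30353195 167.32782709]
18.5 [471.4 261.3 167.3] 24.17464321178899
[ 300  241   41   34 1285] med z 199.0 ((470.9639587402344, 262.5817565917969), (18.419111251831055, 23.78382682800293), 54.5821418762207) along -80.2 lat -5.1
```

View pics/l6.png

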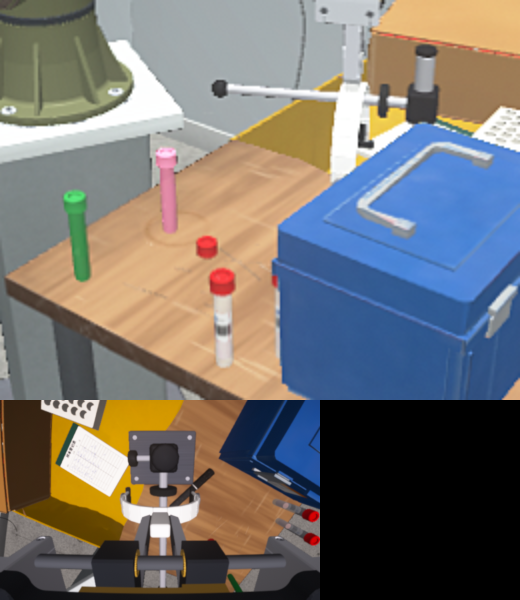

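Wrist inset: the band is just outboard of the collar, about 16 mm to go, with small forces. Closing in by small steps.

Call:
arm_command(
  plan=[
    [-1,0.003,0,-0.0002,0],
    [-1,0.004,0,-0.0001,0],
    [-1,0.003,0,0,0],
    [-1,0.001,0,0,0],
    [-1,0,0,0,0],
    [-1,0,0,0,0],
  ],
)

```text
clock: 19.35
eef_pos: [477.7, 270.4, 167.6]
eef_rot: [3.142, -0.0, 0.965]
wrist_force: [-0.3, 0.6, 0.7]
finger_gap: 23.9
finger_force: 5.0
```

```bash
cat > f.py <<'E'
from h import *
f=[]
for i in range(6):
    cam("wrist"); s=manip.read_state(); f.append(s["wrist_force"])
f=np.mean(f,0); d=np.array([np.cos(.963),np.sin(.963)]); print(s["clock"],"along",(f[:2]@d).round(2),"lat",(f[:2]@[d[1],-d[0]]).round(2),"z",f[2].round(2),s["eef_pos"].round(1),s["finger_gap"],"pos",((s["eef_pos"][:2]-[521,325.5])@d).round(1))
E
python3 f.py
```

```text
19.65 along 1.0 lat -0.43 z 1.04 [477.7 270.4 167.6] 23.40792886090659 pos -70.0
```

Call:
arm_command(
  plan=[
    [-1,0.0015,0,0,0],
    [-1,0.0015,0,0,0],
    [-1,0,0,0,0],
    [-1,0,0,0,0],
  ],
)

```text
clock: 20.15
eef_pos: [479.4, 272.8, 167.6]
eef_rot: [3.142, -0.0, 0.965]
wrist_force: [-0.1, -1.2, 2.0]
finger_gap: 24.2
finger_force: 5.0
```

```bash
python3 f.py
```

```text
20.45 along -0.1 lat 0.35 z 1.89 [479.4 272.8 167.6] 23.951803611307607 pos -67.0
```

Call:
arm_command(
  plan=[
    [-1,0.001,0,0,0],
    [-1,0.001,0,0,0],
    [-1,0,0,0,0],
    [-1,0,0,0,0],
  ],
)

```text
clock: 20.95
eef_pos: [480.5, 274.5, 167.5]
eef_rot: [-3.142, -0.0, 0.965]
wrist_force: [-0.3, -0.8, 1.8]
finger_gap: 23.7
finger_force: 5.0
```

```bash
python3 f.py
```

```text
21.25 along -0.42 lat -0.16 z 2.23 [480.5 274.5 167.6] 24.04521612768109 pos -65.0
```

Call:
arm_command(
  plan=[
    [-1,0.001,0,0,0],
    [-1,0,0,0,0],
    [-1,0,0,0,0],
  ],
)

```text
clock: 21.62
eef_pos: [481.1, 275.2, 167.6]
eef_rot: [3.142, 0.0, 0.965]
wrist_force: [-1.3, -0.4, 2.4]
finger_gap: 24.0
finger_force: 5.0
```

```bash
python3 f.py; python3 look.py l7
```

```text
21.925 along -1.2 lat -0.37 z 2.17 [481.1 275.2 167.5] 23.739949581841188 pos -64.1
21.925 [481.1 275.2 167.5] 23.739949581841188
[ 300  241   41   34 1293] med z 199.1 ((480.5693664550781, 276.513671875), (18.490211486816406, 23.800819396972656), 55.22161865234375) along -63.3 lat -5.2
```

Call:
arm_command(
  plan=[
    [-1,0.001,0,-0.0001,0],
    [-1,0.0005,0,0,0],
    [-1,0,0,0,0],
    [-1,0,0,0,0],
  ],
)

```text
clock: 22.52
eef_pos: [481.9, 276.5, 167.6]
eef_rot: [-3.142, -0.0, 0.965]
wrist_force: [-0.3, -0.5, 1.9]
finger_gap: 24.2
finger_force: 5.0
```

```bash
python3 f.py
```

```text
22.825 along -0.77 lat -0.01 z 1.67 [481.9 276.5 167.7] 23.615861792656712 pos -62.5
```

Call:
arm_command(
  plan=[
    [-1,0.001,0,-0.0001,0],
    [-1,0.0005,0,0,0],
    [-1,0,0,0,0],
    [-1,0,0,0,0],
  ],
)

```text
clock: 23.32
eef_pos: [482.7, 277.7, 167.7]
eef_rot: [-3.142, 0.0, 0.965]
wrist_force: [-2.3, -2.0, 2.2]
finger_gap: 24.3
finger_force: 5.0
```

```bash
python3 f.py
```

```text
23.625 along -2.65 lat -0.07 z 1.7 [482.8 277.7 167.8] 23.780855784326352 pos -61.1
```

Call:
arm_command(
  plan=[
    [-1,0.001,0,0,0],
    [-1,0,0,0,0],
    [-1,0,0,0,0],
  ],
)

```text
clock: 24.0
eef_pos: [483.4, 278.6, 167.8]
eef_rot: [3.142, -0.0, 0.965]
wrist_force: [-1.3, -2.2, 3.1]
finger_gap: 24.2
finger_force: 5.0
```

```bash
python3 f.py; python3 look.py l8; python3 -c "
from h import *
c=cam('wrist'); cv2.imwrite('pics/c8.png',cv2.resize(c['img'][150:290,220:440],None,fx=3,fy=3))"
```

```text
24.3 along -1.81 lat -0.05 z 1.87 [483.4 278.6 167.8] 23.988989749608656 pos -60.0
24.3 [483.4 278.6 167.8] 23.988989749608656
[ 300  242   41   33 1268] med z 199.6 ((482.9775390625, 279.73797607421875), (17.8288631439209, 23.74846076965332), 54.13264846801758) along -59.3 lat -5.1
```

View pics/c8.png

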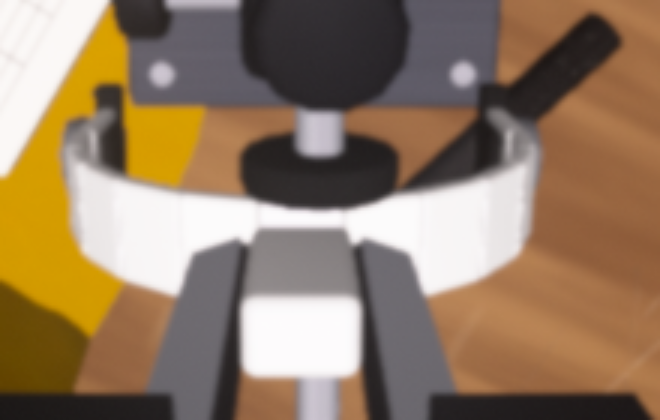

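Call:
arm_command(
  plan=[
    [-1,0.001,0,0,0],
    [-1,0,0,0,0],
    [-1,0,0,0,0],
  ],
)

```text
clock: 24.82
eef_pos: [483.9, 279.3, 167.8]
eef_rot: [3.142, -0.0, 0.965]
wrist_force: [-2.5, -1.7, 1.6]
finger_gap: 24.0
finger_force: 5.0
```

```bash
python3 f.py; python3 f.py
```

```text
25.125 along -3.1 lat -0.47 z 2.69 [483.9 279.4 167.8] 24.09615520054453 pos -59.1
25.425 along -2.82 lat 0.04 z 2.68 [484.  279.3 167.8] 24.00119436432012 pos -59.1
```

Contact force is about 3 N, so the band is against the collar. Ease off 1 mm, release, withdraw, and check.

Call:
arm_command(
  plan=[
    [-1,-0.001,0,-0.0002,0],
    [-1,0,0,0,0],
    [-1,0,0,0,0],
    [-0.3,0,0,0,0],
    [0,0,0,0,0],
    [0,0,0,0,0],
    [0,0,0,0,0],
    [0,0,0,-0.01,0],
    [0,0,0,-0.03,0],
    [0,0,0,-0.04,0],
    [0,0,0,-0.03,0],
    [0,0,0,0,0],
    [0,0,0,0,0],
    [0,0,0,0,0],
    [0,0,0,0,0],
    [0,0,0,0,0],
    [0,0,0,0,0],
    [0,0,0,0,0],
  ],
)

```text
clock: 27.68
eef_pos: [483.4, 278.5, 277.9]
eef_rot: [3.142, 0.0, 0.965]
wrist_force: [0.7, 0.1, 0.4]
finger_gap: 47.1
finger_force: 0.0
```

```bash
python3 look.py l9; python3 - <<'E'
from h import *
c=cam('wrist'); s=cam('scene'); t=cam('top')
o=np.zeros((600,800,3),np.uint8)
o[:300,:400]=cv2.resize(c['img'][100:250,220:420],(400,300),interpolation=cv2.INTER_CUBIC)
o[:300,400:]=cv2.resize(s['img'][150:225,300:400],(400,300),interpolation=cv2.INTER_CUBIC)
o[300:,:400]=cv2.resize(t['img'][140:290,210:410],(400,300)); o[300:,400:]=cv2.resize(s['img'][150:330,180:420],(400,300))
cv2.imwrite('pics/fin.png',o)
E
```

```text
27.675 [483.4 278.5 277.9] 47.08495207917089
[ 537   53  103  128 1546] med z 198.9 ((727.5242309570312, 192.76449584960938), (53.22126007080078, 153.1929168701172), 8.36898422241211) along 9.0 lat 245.3
[302 198  27  20 487] med z 199.0 ((476.77288818359375, 279.68682861328125), (18.496356964111328, 25.807106018066406), 55.54291915893555) along -62.9 lat -10.1
```

View pics/fin.png

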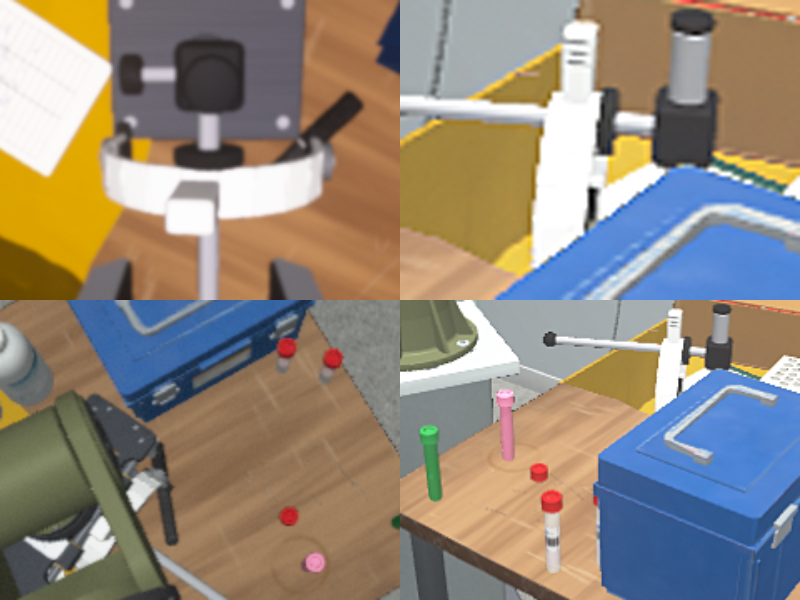

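Call:
arm_command(
  plan=[
    [0,0,0,0,0],
    [0,0,0,0,0],
    [0,0,0,0,0],
    [0,0,0,0,0],
  ],
)

```text
clock: 28.42
eef_pos: [483.3, 278.5, 277.9]
eef_rot: [-3.142, 0.0, 0.965]
wrist_force: [0.4, 0.7, 0.4]
finger_gap: 47.0
finger_force: 0.0
```

```bash
python3 look.py a1; python3 - <<'E'
from h import *
d=np.array([np.cos(.963),np.sin(.963)]); n=np.array([d[1],-d[0]])
for name in("wrist","scene"):
    c=cam(name); P=cloud(c); im=c["img"]; t=P[...,:2]-[521,325.5]; a=t@d; b=t@n; z=P[...,2]
    k=(z>125)&(z<170)&(abs(b)<30)&(a>-90)&(a<-30)
    w=k&(im.min(2)>150); bl=k&(im.max(2)<70)
    for q,l in((w,"white"),(bl,"black")):
        print(name,l,q.sum(),np.percentile(a[q],[1,5,50,95,99]).round(1) if q.sum() else "")
    for lo in (-20,-10,0,10):
        j=w&(b>lo)&(b<lo+10)&(z>140); e=bl&(b>lo)&(b<lo+10)
        print(lo,j.sum(),np.percentile(a[j],[3,97]).round(1) if j.sum() else "",e.sum(),np.percentile(a[e],[3,97]).round(1) if e.sum() else "")
E
```

```text
28.425 [483.3 278.5 277.9] 46.99745720517549
[ 537   53  103  128 1552] med z 198.9 ((726.9503784179688, 192.64102172851562), (54.35783004760742, 153.50160217285156), 7.984025001525879) along 8.5 lat 244.9
[303 198  26  20 487] med z 199.1 ((477.09100341796875, 279.0703125), (18.62868881225586, 24.68288230895996), 56.08991622924805) along -63.2 lat -9.5
wrist white 952 [-86.9 -75.  -57.  -36.  -31.5]
wrist black 308 [-45.6 -45.3 -40.8 -38.9 -38.8]
-20 70 [-56.8 -48. ] 74 [-45.1 -38.9]
-10 101 [-54.4 -30.6] 83 [-45.5 -39. ]
0 178 [-88.2 -31.6] 94 [-45.5 -38.9]
10 223 [-76. -49.] 57 [-45.4 -38.9]
scene white 177 [-89.7 -86.  -61.7 -34.2 -31.4]
scene black 41 [-47.  -46.  -43.1 -38.1 -36.9]
-20 2 [-50.5 -48.3] 0 
-10 9 [-83.1 -49. ] 0 
0 85 [-89.  -31.6] 3 [-47.3 -44.3]
10 38 [-73.3 -47. ] 24 [-45.5 -37. ]
```

The frame hangs free, but it leans a little and probably sits 1–3 mm off the collar: white edge about -48.5, black face about -46. I'll nudge it in with closed fingers low on the tab's outer face.

Call:
arm_command(
  plan=[
    [-0.5,-0.02,0,0,0],
    [-1,-0.025,0,0,0],
    [-1,0,0,0,0],
    [-1,0,0,0,0],
    [-1,0,0,0.03,0],
    [-1,0,0,0.04,0],
    [-1,0,0,0.03,0],
    [-1,0,0,0.013,0],
    [-1,0,0,0,0],
    [-1,0,0,0,0],
    [-1,0.007,0,0,0],
    [-1,0.006,0,0,0],
    [-1,0.003,0,0,0],
    [-1,0,0,0,0],
    [-1,0,0,0,0],
  ],
)

```text
clock: 30.5
eef_pos: [466.8, 254.6, 164.9]
eef_rot: [-3.142, 0.0, 0.965]
wrist_force: [-0.1, 0.5, -0.4]
finger_gap: 0.4
finger_force: 0.0
```

```bash
python3 f.py;python3 look.py a2
```

```text
30.8 along 0.19 lat 0.36 z -0.41 [466.8 254.6 165. ] 0.5136227673836159 pos -89.1
30.8 [466.8 254.6 165. ] 0.5136227673836159
[ 290  202   45   35 1442] med z 199.0 ((477.3427429199219, 279.6528625488281), (18.000022888183594, 25.47833251953125), 54.918739318847656) along -62.6 lat -9.7
```

View pics/a2.png

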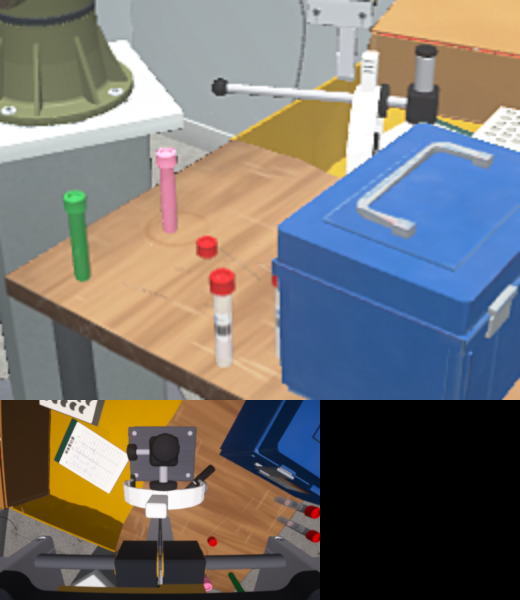

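Closed fingers stand behind the tab, bar in line, tubes standing. Advance.

Call:
arm_command(
  plan=[
    [-1,0.003,0,0,0],
    [-1,0.003,0,0,0],
    [-1,0.001,0,0,0],
    [-1,0.001,0,0,0],
    [-1,0,0,0,0],
    [-1,0,0,0,0],
  ],
)

```text
clock: 31.65
eef_pos: [471.4, 261.2, 165.0]
eef_rot: [3.142, 0.0, 0.965]
wrist_force: [-0.3, -0.5, -0.3]
finger_gap: 0.5
finger_force: 0.0
```

```bash
python3 f.py;python3 look.py a3|tail -1
```

```text
31.95 along -0.11 lat -0.01 z -0.26 [471.4 261.3 165. ] 0.41743847808378487 pos -81.1
[ 290  215   45   36 1441] med z 198.8 ((476.787841796875, 278.99432373046875), (19.811260223388672, 25.64813804626465), 55.1115608215332) along -63.4 lat -9.7
```

Call:
arm_command(
  plan=[
    [-1,0.001,0,0,0],
    [-1,0.001,0,0,0],
    [-1,0,0,0,0],
    [-1,0,0,0,0],
  ],
)

```text
clock: 32.55
eef_pos: [472.5, 262.9, 165.0]
eef_rot: [-3.142, 0.0, 0.965]
wrist_force: [-1.8, -1.4, 0.9]
finger_gap: 0.5
finger_force: 1.2
```

```bash
python3 f.py;python3 look.py a4|tail -1
```

```text
32.85 along -2.34 lat 0.25 z 1.21 [472.5 262.9 165. ] 0.3206111027978291 pos -79.1
[ 290  215   45   36 1437] med z 198.8 ((477.94683837890625, 280.43011474609375), (20.07567024230957, 25.620986938476562), 55.735374450683594) along -61.6 lat -9.6
```

Force rose to 2.3 N within 2 mm of push, which is the collar's own stiffness, so the frame is against it. Ease back slowly and withdraw.

Call:
arm_command(
  plan=[
    [-1,-0.0005,0,0,0],
    [-1,-0.0005,0,0,0],
    [-1,-0.0005,0,0,0],
    [-1,-0.0005,0,0,0],
    [-1,-0.0005,0,0,0],
    [-1,-0.001,0,0,0],
    [-1,-0.003,0,0,0],
    [-1,-0.01,0,0,0],
    [-1,-0.015,0,0,0],
    [-1,0,0,-0.02,0],
    [-1,0,0,-0.03,0],
    [-1,0,0,-0.04,0],
    [-1,0,0,-0.03,0],
    [-1,0,0,0,0],
    [-1,0,0,0,0],
    [-1,0,0,0,0],
    [-1,0,0,0,0],
    [-1,0,0,0,0],
    [-1,0,0,0,0],
  ],
)

```text
clock: 35.33
eef_pos: [454.6, 237.0, 284.8]
eef_rot: [-3.142, 0.0, 0.965]
wrist_force: [-0.2, 1.0, 0.7]
finger_gap: 0.2
finger_force: 0.0
```

```bash
python3 look.py a5; python3 - <<'E'
from h import *
c=cam("scene"); P=cloud(c); h=cv2.cvtColor(c["img"],cv2.COLOR_BGR2HSV)
m=(((h[...,0]<8)|(h[...,0]>172))&(h[...,1]>150)&(h[...,2]>90)).astype(np.uint8); m[:230]=0
n,l,st,ce=cv2.connectedComponentsWithStats(m)
for i in range(1,n):
    if st[i,4]>15: print("red",ce[i].round(),np.median(P[l==i],0).round(),P[l==i][:,2].max().round())
d=np.array([np.cos(.963),np.sin(.963)]); nn=np.array([d[1],-d[0]])
c=cam("wrist"); P=cloud(c); im=c["img"]; t=P[...,:2]-[521,325.5]; a=t@d; b=t@nn; z=P[...,2]
k=(abs(b)<18)&(abs(b)>8)&(a>-90)&(a<-30)&(z>120)&(z<175)
w=k&(im.min(2)>150)&(z>140); bl=k&(im.max(2)<70); print("white",np.percentile(a[w],[3,90,97]).round(1),"black",np.percentile(a[bl],[2,50]).round(1))
E
```

```text
35.325 [454.6 237.  284.8] 0.24724581375322646
[ 542    0   98  126 1479] med z 199.0 ((725.1060180664062, 194.74888610839844), (52.663570404052734, 143.2490234375), 7.730583190917969) along 9.2 lat 242.2
[302 145  27  20 512] med z 199.1 ((476.9468688964844, 279.8211364746094), (18.150564193725586, 25.012632369995117), 55.76280975341797) along -62.7 lat -10.1
red [263. 253.] [517.  62.  12.] 19.0
red [270. 270.] [702.  10. 102.] 107.0
white [-74.9 -49.  -47.6] black [-45.6 -41.9]
```

```bash
python3 -c "
from cell import ticket; print(ticket.sign_off())"
```

```text
the job is handed in; nothing more can be done
None
```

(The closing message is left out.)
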